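# Reset the till after a paper change

### The arm

A 6-joint arm with a two-finger parallel gripper is mounted at the origin on the work surface. World frame = base frame: x ahead of the robot, y to its left, z up, the work surface at z = 0. Lengths are in m, angles in degrees, forces in N, time in s.
With the tool pointing down it reaches from about 0.25 to 0.725 m from the base axis. Payload 9.7 kg.
Tool frame: the origin (TCP) lies between the finger pads, 19 mm behind the fingertips; this is the grasp point; x points along the fingers, z is the direction in which the jaws open and shut, and the axes are right-handed (so a half turn about x gives the same grasp; the last joint's range is limited). The gripper opens to 85 mm and grips with 20 to 120 N. Pads are 22 mm wide; open, the fingers measure 114 mm over their backs; the gripper's body (76 mm by 85 mm) begins 54 mm behind the grasp point. The pads swing forward as they close: fully open they stand 13 mm farther back than shut.
Start: joints at [68.812, 4.979, 10.078, 95.1, 0, 90], TCP at [0.199, 0.513, 0.25] pointing down, gripper open.
Joint ranges: [-179.16, 179.16], [-48.56, 103.87], [-65.8, 70.77], [-126.05, 130.52], [-82.76, 87.17], [-180, 180]. Speed limits (degrees/s): [127.2, 127.2, 147.25, 180, 180, 180].

### API

Orientations are given as [roll, pitch, yaw] about the fixed x, y, z axes, in that order (R = Rz(yaw) Ry(pitch) Rx(roll)).
In Python, from workcell import bot gives the robot as it stands.
- The arm moves only by the tool play_rows, never from a script. Its argument "rows" is a list of rows, each a list of 3 entries, a list of its own where there are three numbers: the shift along the tool's x, y, z in cm, then the turn about the tool's x in degrees, then the finger opening in cm, from 0 to 8.54. A call has 1 to 12 rows; each row is the pose to reach, as a shift and turn from the pose commanded when the call began, along the tool's axes at that moment; what a row does not reach only later rows make up. A row lasts 1/12 s, in which the tool goes at most 41.7 mm and 7.16 degrees, less where a joint would pass 70% of its speed; a pose out of reach is approached as far as the arm can. A call with a gripper value outside its range is refused whole. The fingers move at their own pace and stop on an object; "squeeze" is the grip in N (left out, the last holds). Time passes only in rows, so rows that repeat a pose let the fingers close. It gives the time, the measured TCP pose, the force and the opening at its end, in the units of the state.
- bot.get_obs(): the state, without advancing time (a new reading comes with each control period).
- bot.camera(name): name is "scene" or "top" or "wrist"; returns (picture, depth): 384x512x3 uint8, blue, green, red; 384x512 float32, m along the optical axis (not along the pixel's ray), 0 where there is no reading.
- bot.camera_model(name): a dict with "fx", "fy", "cx", "cy" (pixels), "origin" and "attitude" of the camera in the world; the wrist camera has in their place "mount" (4x4, takes a point from camera to tool coordinates, whose origin is the TCP and whose axes are the tool frame's). Camera axes: x right, y down, z forward; pixel columns grow to the right and rows downward; lengths in m; the calibration is good to about 2 mm. The wrist camera is an equidistant fisheye: a pixel r from the principal point sees the ray r / f radians off the axis. A picture is of the moment at which its call begins: read the wrist's pose just before it. camera_model takes no time and is no camera call.
- bot.job_done(): hands the job in, once; it reports no verdict.
The state is a dict: "time": time; "q": joint angles; "qd": joint speeds; "joint_efforts": joint torques, N m; "ee_pos": TCP position; "tcp_rot": TCP orientation; "wrist_force": force on the tool from outside, world axes, zero at the start; "torque": the same for the moment, N m; "opening": finger opening in m.
Only numpy, scipy, OpenCV 4.12 (cv2) and the standard library are available. Lean on these libraries where they do the work, as an engineer would, in place of code of your own. Each camera call takes 0.05 s, during which the arm holds its last target.

### The job

The till has locked up after a receipt roll change because its printer cover is not shut. Press the printer cover down until it sits flush and level in the top of the till; then take the big square-headed key from the key block, put it fully home in the mode lock beside the printer (its pins are sticky: wiggle the key past them), turn it a quarter turn clockwise to its stop against the spring, and finish still holding it there. Leave the small round-headed key, the spare paper roll and the toy car alone.

Things in the scene. Friction and masses are not known exactly. Their poses are not given: they have to be found in the camera images.
- register: The till: white and grey cash register on a grey cash drawer, 360 mm deep (x) by 340 mm wide (y), fixed. Origin: centre of its underside; x points from the keyboard side (nearest the robot) to the back, z up. The level top of its rear half is 165 mm up; a display on the right rear reaches 225 mm.
- cover: Printer cover, a loose grey plate 127 x 127 x 6 mm on the left rear of the till's top, with a dark window and finger ribs along its front edge. Origin: centre of its underside, z up through the plate, x towards its rear edge. At the start its rear edge is down in the recess and its front (-x) edge stands 8 to 12 mm proud. Seated, its top is level with the till's top.
- cover_front (a point): Place to press: on the top face of the cover, 10 mm behind the middle of its front edge. The cover stands there on a stiff snap catch that gives under about 8 N and stays down; push on to 12 to 15 N to be sure that it has bottomed.
- cover_seat (a point): Fixed point of the till: where the cover's origin lies when the cover is seated (6 mm below the till's top). Axes as the till's.
- key: The till key: flat black square head 30 mm wide (x), 10 mm thick (y), 34 mm tall (z); steel blade 10 mm wide (x), 3.5 mm thick (y), its point 25.5 mm below the head. 30 g. Origin: centre of the head's underside (shoulder), z up. It stands upright in either slot of the block, shoulder on the top. Pinch the head across its thickness from above, TCP about 24 mm above the shoulder.
- other_key: Another key, much smaller: round black head 20 mm across, 7 mm thick, 23 mm tall, standing upright in the other slot of the block. Origin: underside of its head. Leave it alone.
- key_block: Wooden block 130 x 50 x 45 mm, fixed to the counter, with two slots in its top 60 mm apart along its x axis; the wide sides of the keys lie along this row. Origin: centre of its underside.
- lock_mouth (a point): Centre of the keyhole: brass plug in a round steel collar 37 mm across, right of the printer, in front of the display; 4 mm above the till's top, fixed, axes as the till's. Slot 11 x 4.5 mm, 1.5 mm chamfer, 30 mm deep, upright, long side along the till's x; the key fits either way round. Home: shoulder on this point. Pins 9 and 16 mm down stick (5 to 20 N); 1 mm wiggles along the slot free them.
- lock (a joint): Angle of the lock plug, rad: 0 at rest (slot along the till's x), growing clockwise seen from above to a stop at 1.57. A spring turns it back to 0 when let go (0.02 N m at rest, 0.1 N m at the stop). The key has some play in the slot, so the hand must turn 0.1 to 0.25 rad farther than the plug.
- paper_roll: Spare receipt roll, white upright cylinder 52 mm across, 57 mm tall. Origin: centre of its underside. Leave it alone.
- toy_car: Wooden toy car 110 x 54 x 53 mm. Origin: centre of its underside. Leave it alone.
Not all that is in view belongs to the job. Of the things like the cover, leave any that is brown, red or yellow; of the rest the smaller one is meant.

How it is judged:
By the outcome, as a careful person would: the job done as asked, in the order asked, and still so for the second after the job is handed in, while the arm keeps its last pose, push and grip.
It also fails if it takes over 64 s, if anything falls off the work surface, if the arm or the gripper's body presses on something with over 40 N, if the wrist force passes 120 N, or if a joint passes its speed limit or range.

## Working session

There is one attempt and no reset: what is moved stays moved. The work goes in short steps, Python scripts to look and compute and a tool call to move; the robot and the scene stay as the last step left them, time stands still between calls to the robot, and variables do not carry over. Pictures are saved under pics/ and viewed, and the job is handed in when it is done.

Besides the shell and the picture viewer there is one more tool, called after ">>>" as name(argument=value, ...) on one line, values as JSON. play_rows: Moves the arm, as the interface text tells. Its arguments: {"type":"object","properties":{"rows":{"type":"array"},"squeeze":{"type":"number"}},"required":["rows"]}

```bash
ls; mkdir -p pics; python3 - <<'E'
from workcell import bot
import cv2,numpy as np,pickle
o=bot.get_obs();print(o)
for n in("scene","top"):
    p,d=bot.camera(n);cv2.imwrite(f"pics/{n}0.png",p);np.save(f"{n}0.npy",d);print(bot.camera_model(n))
print(bot.camera_model("wrist"))
E
```

```text
pics
{'time': 0.0, 'q': array([ 6.88098683e+01,  5.01136761e+00,  1.00335738e+01,  9.50982544e+01,
       -1.40826397e-03,  9.00003270e+01]), 'qd': array([ 0.08052442, -0.05493111,  0.00058138,  0.0429818 ,  0.08173276,
       -0.05067603]), 'joint_efforts': array([ 1.51997888e-04, -5.20382559e+01,  4.64808691e+01,  1.61409681e-02,
       -2.60951265e-05, -8.77895303e-06]), 'ee_pos': array([0.19873906, 0.51262364, 0.24927259]), 'tcp_rot': array([-178.93878943,   89.92393874, -110.12924721]), 'wrist_force': array([ 0.17288204,  0.20781312, -0.47931279]), 'torque': array([0.00027159, 0.00655741, 0.00399274]), 'opening': 0.08525923547770109}
{'fx': 440.48448039481957, 'fy': 440.48448039481957, 'cx': 256.88982810107177, 'cy': 186.69643060325512, 'origin': array([1.40554185, 0.31188973, 1.09970831]), 'attitude': array([-1.35364833e+02, -1.33303715e-01,  1.05340877e+02])}
{'fx': 374.6961403509276, 'fy': 374.6961403509276, 'cx': 252.01265376898772, 'cy': 196.21885365839637, 'origin': array([0.35777257, 0.05310871, 1.33201081]), 'attitude': array([-174.22322257,   -0.3629211 ,  -88.40436696])}
{'fx': 297.3186396354542, 'fy': 297.3186396354542, 'cx': 257.7701173020205, 'cy': 195.84446371701887, 'mount': array([[ 4.42433708e-04, -2.85860933e-01,  9.58271012e-01,
        -1.24253907e-01],
       [-4.08559682e-04, -9.58271077e-01, -2.85860763e-01,
         7.41551623e-02],
       [ 9.99999819e-01, -2.65036462e-04, -5.40762678e-04,
        -3.34179384e-04],
       [ 0.00000000e+00,  0.00000000e+00,  0.00000000e+00,
         1.00000000e+00]])}
```

View pics/scene0.png

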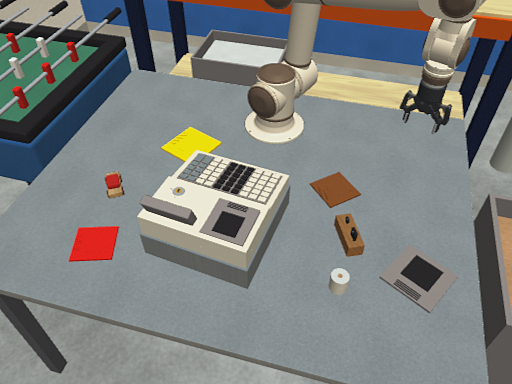

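View pics/top0.png

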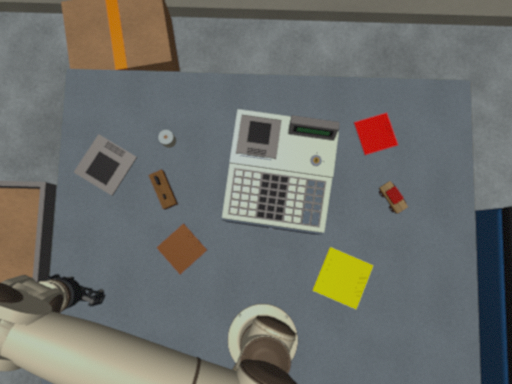

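The scene view shows the till in the middle, with the cover at its left rear (230,222). The block with both keys is at (348,235), and there is a larger grey decoy plate at (418,278). The top view shows the cover at (260,138), the lock at (316,160) and the block at (163,189). Next I'll measure these.

```bash
cat > h.py <<'E'
from workcell import bot
import cv2,numpy as np
from scipy.spatial.transform import Rotation as R
def cam(n):
    m=bot.camera_model(n);return m,R.from_euler('xyz',m['attitude'],degrees=True).as_matrix(),m['origin']
def ray(n,u,v):
    m,A,o=cam(n);return o,A@np.array([(u-m['cx'])/m['fx'],(v-m['cy'])/m['fy'],1.])
def onz(n,u,v,z):
    o,d=ray(n,u,v);return o+d*(z-o[2])/d[2]
def cloud(n,D):
    m,A,o=cam(n);v,u=np.mgrid[:D.shape[0],:D.shape[1]]
    P=np.stack([(u-m['cx'])/m['fx']*D,(v-m['cy'])/m['fy']*D,D],-1);return P@A.T+o
def proj(n,p):
    m,A,o=cam(n);c=A.T@(np.array(p)-o);return c[0]/c[2]*m['fx']+m['cx'],c[1]/c[2]*m['fy']+m['cy']
def tool():
    o=bot.get_obs();return R.from_euler('xyz',o['tcp_rot'],degrees=True).as_matrix(),o['ee_pos'],o
def wray(u,v,T,p):
    m=bot.camera_model('wrist');a=np.array([u-m['cx'],v-m['cy']]);r=np.hypot(*a);t=r/m['fx']
    d=np.array([*(a/max(r,1e-9)*np.sin(t)),np.cos(t)]);M=m['mount']
    return p+T@M[:3,3],T@(M[:3,:3]@d)
def wonz(u,v,z,T,p):
    o,d=wray(u,v,T,p);return o+d*(z-o[2])/d[2]
def wproj(X,T,p):
    m=bot.camera_model('wrist');M=m['mount'];c=M[:3,:3].T@(T.T@(np.array(X)-p)-M[:3,3])
    t=np.arctan2(np.hypot(c[0],c[1]),c[2]);k=m['fx']*t/np.hypot(c[0],c[1]);return c[0]*k+m['cx'],c[1]*k+m['cy']
E
python3 - <<'E'
from h import *
for n in("scene","top"):
    D=np.load(n+"0.npy");P=cloud(n,D);I=cv2.imread(f"pics/{n}0.png")
    pts={"scene":[(230,222),(178,190),(348,235),(418,300),(300,300)],"top":[(260,138),(316,160),(163,189),(105,190),(350,80),(255,115),(290,150)]}[n]
    for u,v in pts: print(n,u,v,P[v,u].round(4))
I=cv2.imread("pics/top0.png");cv2.imwrite("pics/tz.png",cv2.resize(I[95:245,140:350],None,fx=3.8,fy=3.8,interpolation=cv2.INTER_CUBIC))
I=cv2.imread("pics/scene0.png");cv2.imwrite("pics/sz.png",cv2.resize(I[140:290,130:380],None,fx=3.2,fy=3.2,interpolation=cv2.INTER_CUBIC))
E
```

```text
scene 230 222 [0.6732 0.0368 0.1729]
scene 178 190 [ 0.594  -0.1494  0.1691]
scene 348 235 [0.5297 0.3599 0.0498]
scene 418 300 [0.6732 0.5778 0.0085]
scene 300 300 [ 0.7539  0.2612 -0.0023]
top 260 138 [0.6616 0.0289 0.1697]
top 316 160 [ 0.5958 -0.1493  0.1705]
top 163 189 [0.5047 0.3572 0.0426]
top 105 190 [0.4994 0.5713 0.0063]
top 350 80 [ 9.348e-01 -3.017e-01 -6.000e-04]
top 255 115 [0.7377 0.0467 0.1643]
top 290 150 [ 0.6277 -0.0678  0.1609]
```

View pics/tz.png

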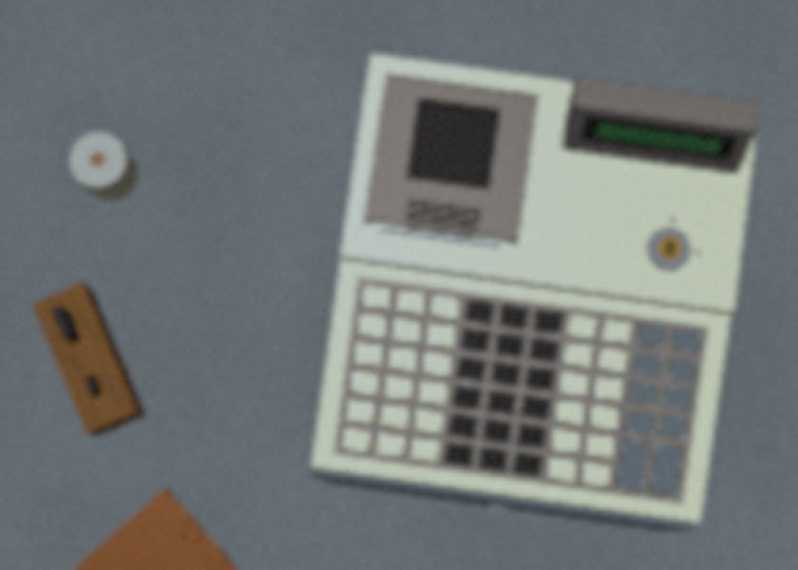

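View pics/sz.png

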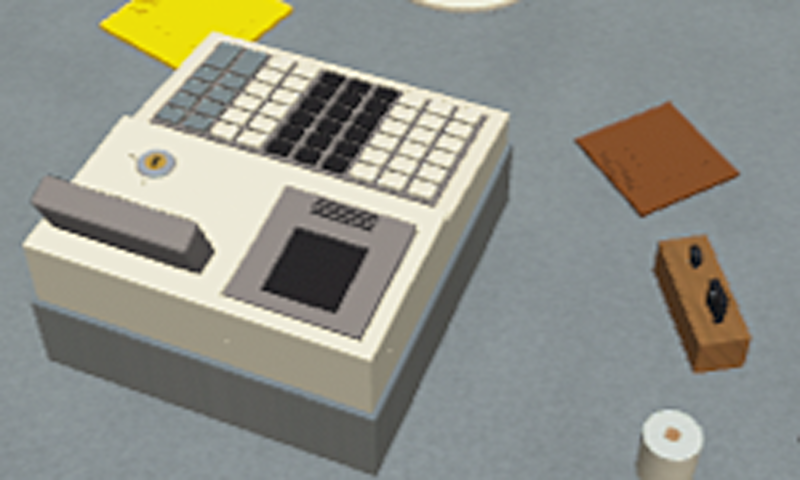

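```bash
python3 - <<'E'
from h import *
def t(u,v,z): return onz("top",(u+.5)/3.8-.5+140,(v+.5)/3.8-.5+95,z)
def s(u,v,z): return onz("scene",(u+.5)/3.2-.5+130,(v+.5)/3.2-.5+140,z)
c=[t(366,222,.174),t(518,243,.174),t(537,96,.165),t(388,75,.165)]
for q in c: print(q.round(4))
print('sizes',[np.linalg.norm(c[i]-c[(i+1)%4]).round(4) for i in range(4)])
c2=[s(288,186,.174),s(415,227,.174),s(361,338,.165),s(225,294,.165)]
for q in c2: print('scene',q.round(4))
print('lock',t(669,248,.169),s(156,163,.169))
a,b=t(366,222,.174),t(518,243,.174);e=t(388,75,.165)
print('yaws', np.degrees(np.arctan2(*(e-a)[[1,0]])), np.degrees(np.arctan2(-(a-b)[0],(a-b)[1])))
l=t(370,54,.165);print('left edge yaw',np.degrees(np.arctan2(*(l-t(343,262,.165))[[1,0]])), 'step edge',np.degrees(np.arctan2(-(t(343,262,.165)-t(734,312,.165))[0],(t(343,262,.165)-t(734,312,.165))[1])))
B=[t(34,303,.045),t(85,283,.045),t(142,411,.045),t(93,435,.045)];
for q in B: print('blk',q.round(4))
print([np.linalg.norm(B[i]-B[(i+1)%4]).round(4) for i in range(4)])
m=np.mean(B,0);d=(B[0]+B[1]-B[2]-B[3]);d/=np.linalg.norm(d);print('centre',m,'dir',np.degrees(np.arctan2(d[1],d[0])), 'slots',m+d*.03,m-d*.03)
print('keyhead',t(66,324,.07),s(716,298,.062),'small',t(93,386,.06))
E
```

```text
[0.6099 0.1033 0.174 ]
[ 0.596  -0.0228  0.174 ]
[ 0.7239 -0.0367  0.165 ]
[0.7383 0.0892 0.165 ]
sizes [np.float64(0.1268), np.float64(0.129), np.float64(0.1267), np.float64(0.1294)]
scene [ 0.5954 -0.0193  0.174 ]
scene [0.6125 0.1037 0.174 ]
scene [0.7344 0.0906 0.165 ]
scene [ 0.7207 -0.0336  0.165 ]
lock [ 0.59642457 -0.14852325  0.169     ] [ 0.59591244 -0.1473951   0.169     ]
yaws -6.2595143252760685 -6.3214146009093986
left edge yaw -5.360482472497824 step edge -5.722027218829213
blk [0.554  0.4091 0.045 ]
blk [0.5738 0.3637 0.045 ]
blk [0.4581 0.306  0.045 ]
blk [0.4351 0.3492 0.045 ]
[np.float64(0.0496), np.float64(0.1293), np.float64(0.0489), np.float64(0.1332)]
centre [0.50526142 0.35702007 0.045     ] dir 26.601499063550946 slots [0.5320857  0.37045354 0.045     ] [0.47843715 0.3435866  0.045     ]
keyhead [0.53211235 0.37265187 0.07      ] [0.52704761 0.3739021  0.062     ] small [0.47813142 0.3480321  0.06      ]
```

```bash
cat >> h.py <<'E'
def delta(target):
    T,p,o=tool();return (T.T@(np.array(target)-p)*100).round(2)
def zyaw():
    T,p,o=tool();return np.degrees(np.arctan2(T[1,2],T[0,2]))
E
python3 - <<'E'
from h import *
T,p,o=tool();print(T.round(3),zyaw(),o['q'].round(1));print(delta([.613,.040,.30]))
E
```

```text
[[-0.    -0.932  0.361]
 [-0.001  0.361  0.932]
 [-1.    -0.    -0.001]] 68.81415015126127 [68.8  5.  10.  95.1 -0.  90. ]
[ -5.03 -55.71 -29.11]
```

>>> play_rows(rows=[[[-5, -6, -3], 0, 0], [[-5, -9, -5], 0, 0], [[-5, -13, -7], 0, 0], [[-5, -17, -9], 0, 0], [[-5, -20.5, -11], 0, 0], [[-5, -24, -13], -2, 0], [[-5, -28, -15], -5, 0], [[-5, -31.5, -17], -8, 0], [[-5, -35, -19], -11, 0], [[-5, -39, -21], -15, 0], [[-5, -42.5, -23], -15, 0], [[-5, -46, -25], -15, 0]])

```text
time: 1.1
ee_pos: [0.516, 0.1384, 0.2998]
tcp_rot: [92.7, 90.0, 176.5]
wrist_force: [0.5, 0.9, 0.3]
opening: -0.0001
```

```bash
python3 - <<'E'
from h import *
print(zyaw(),bot.get_obs()['q'].round(1),delta([.613,.040,.24]),bot.get_obs()['wrist_force'])
E
```

```text
83.82922625502094 [ 15.    4.3  14.9 100.7   0.   21.2] [  5.97 -10.7   -8.74] [0.51217443 0.91854369 0.29384638]
```

>>> play_rows(rows=[[[0.5, -3.5, -3], 0, 0], [[1.5, -7, -6], 0, 0], [[3, -10, -8], 0, 0], [[5, -10.7, -8.7], 0, 0], [[5, -10.7, -8.7], 0, 0], [[5, -10.7, -8.7], 0, 0]])

```text
time: 1.6
ee_pos: [0.6118, 0.0415, 0.2478]
tcp_rot: [98.3, 89.8, -178.0]
wrist_force: [-0.2, 0.5, 0.5]
opening: 0.0002
```

```bash
python3 - <<'E'
from h import *
T,p,o=tool();I,D=bot.camera('wrist');cv2.imwrite('pics/w1.png',I);np.savez('w1.npz',T=T,p=p)
print(p,zyaw(),delta([.613,.040,.2]),wproj(p+[0,0,-.019],T,p),o['wrist_force'])
for X in ([.613,.04,.175],[.596,-.148,.169]): print(wproj(X,T,p))
E
```

```text
[0.61180846 0.04147354 0.24778883] 83.77958821109367 [ 4.96 -0.16 -0.21] (np.float64(257.97071622514653), np.float64(251.90459984221584)) [-0.1963349   0.52610074  0.53679495]
(np.float64(256.09409006331754), np.float64(218.93303762467963))
(np.float64(44.62309615446364), np.float64(216.35987779447908))
```

View pics/w1.png

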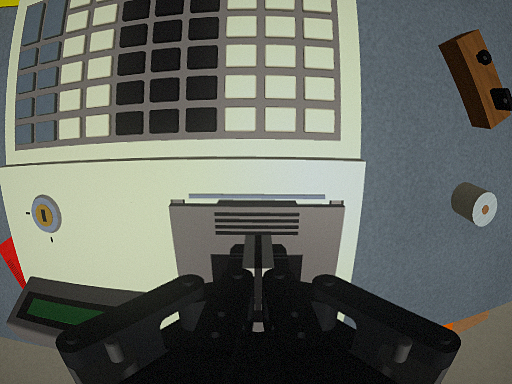

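>>> play_rows(rows=[[[2, 0, 0], 0, 0], [[3.5, -0.1, -0.1], 0, 0], [[4.5, -0.1, -0.1], 0, 0], [[4.8, -0.1, -0.1], 0, 0], [[4.8, -0.1, -0.1], 0, 0]])

```text
time: 2.07
ee_pos: [0.6125, 0.042, 0.2024]
tcp_rot: [-34.3, 90.0, 49.5]
wrist_force: [-0.4, -0.5, 0.0]
opening: 0.0002
```

>>> play_rows(rows=[[[0.3, 0, 0], 0, 0], [[0.5, 0, 0], 0, 0], [[0.7, 0, 0], 0, 0], [[0.8, 0, 0], 0, 0]])

```text
time: 2.4
ee_pos: [0.6131, 0.0413, 0.1942]
tcp_rot: [-82.7, 90.0, 1.1]
wrist_force: [-0.7, -0.1, -0.4]
opening: -0.0
```

>>> play_rows(rows=[[[0.1, 0, 0], 0, 0], [[0.2, 0, 0], 0, 0], [[0.3, 0, 0], 0, 0], [[0.3, 0, 0], 0, 0]])

```text
time: 2.73
ee_pos: [0.6131, 0.0413, 0.1919]
tcp_rot: [-70.4, 89.9, 13.4]
wrist_force: [-2.1, 0.1, 5.1]
opening: -0.0003
```

>>> play_rows(rows=[[[0.1, 0, 0], 0, 0], [[0.2, 0, 0], 0, 0], [[0.3, 0, 0], 0, 0], [[0.3, 0, 0], 0, 0]])

```text
time: 3.07
ee_pos: [0.6129, 0.0413, 0.1889]
tcp_rot: [-61.5, 90.0, 22.3]
wrist_force: [-2.3, 0.3, 5.3]
opening: -0.0002
```

>>> play_rows(rows=[[[0.1, 0, 0], 0, 0], [[0.2, 0, 0], 0, 0], [[0.3, 0, 0], 0, 0], [[0.3, 0, 0], 0, 0]])

```text
time: 3.4
ee_pos: [0.6128, 0.0413, 0.1858]
tcp_rot: [-40.0, 90.0, 43.8]
wrist_force: [-2.4, 0.5, 5.8]
opening: 0.0
```

>>> play_rows(rows=[[[0.1, 0, 0], 0, 0], [[0.2, 0, 0], 0, 0], [[0.2, 0, 0], 0, 0]])

```text
time: 3.65
ee_pos: [0.6128, 0.0413, 0.1838]
tcp_rot: [-35.2, 90.0, 48.7]
wrist_force: [-3.6, 0.6, 5.3]
opening: 0.0003
```

>>> play_rows(rows=[[[0.1, 0, 0], 0, 0], [[0.1, 0, 0], 0, 0], [[0.1, 0, 0], 0, 0]])

```text
time: 3.9
ee_pos: [0.6128, 0.0413, 0.1838]
tcp_rot: [-68.5, 89.9, 15.3]
wrist_force: [-4.7, 0.1, 10.1]
opening: 0.0002
```

>>> play_rows(rows=[[[0.1, 0, 0], 0, 0], [[0.1, 0, 0], 0, 0], [[0.1, 0, 0], 0, 0]])

```text
time: 4.15
ee_pos: [0.6128, 0.0413, 0.1837]
tcp_rot: [-73.6, 89.9, 10.2]
wrist_force: [-7.5, 1.4, 15.7]
opening: 0.0001
```

>>> play_rows(rows=[[[-0.5, 0, 0], 0, 0], [[-2, 0, 0], 0, 0], [[-5, 0, 0], 0, 0], [[-7, 0, 0], 0, 0], [[-8, 0, 0], 0, 0], [[-8, 0, 0], 0, 0], [[-8, 0, 0], 0, 0]])

```text
time: 4.73
ee_pos: [0.6133, 0.0412, 0.261]
tcp_rot: [-81.8, 90.0, 2.0]
wrist_force: [0.4, 0.7, -0.1]
opening: 0.0002
```

```bash
python3 - <<'E'
from h import *
T,p,o=tool();I,D=bot.camera('wrist');cv2.imwrite('pics/w2.png',I)
print(p,o['wrist_force'])
I,D=bot.camera('scene');cv2.imwrite("pics/s2.png",cv2.resize(I[140:290,130:380],None,fx=3.2,fy=3.2,interpolation=cv2.INTER_CUBIC))
P=cloud('scene',D)
for n,q in dict(cf=(0.606,.10),cr=(.73,.085),cfr=(.602,-.015),tl=(.6,.12), tr=(.61,-.06)).items():
  u,v=map(round,proj('scene',[*q,.165]));print(n,P[v,u].round(4))
E
```

```text
[0.61332239 0.04122998 0.26098366] [ 0.43411497  0.65986414 -0.10193065]
cf [0.6095 0.1019 0.1685]
cr [0.7315 0.0857 0.1651]
cfr [ 0.6023 -0.0135  0.165 ]
tl [0.6023 0.1205 0.1662]
tr [ 0.6118 -0.0589  0.166 ]
```

View pics/w2.png

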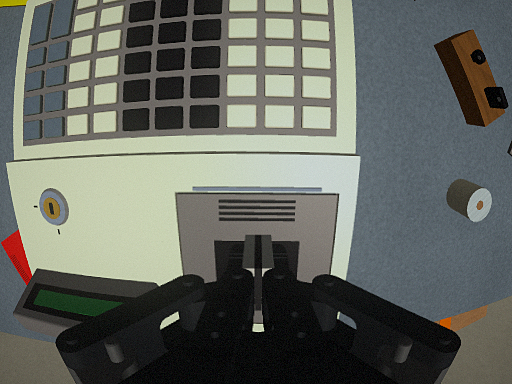

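View pics/s2.png

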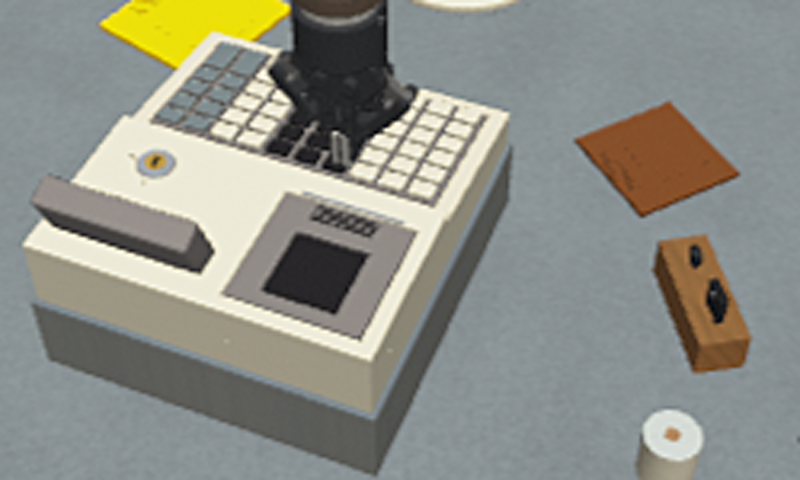

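```bash
python3 - <<'E'
from h import *
print(delta([.531,.3715,.20]),zyaw())
E
```

```text
[ 5.97 11.68 31.96] 83.80884484944268
```

>>> play_rows(rows=[[[0, 1.3, 3.5], -3, 5], [[0, 2.6, 7], -7, 5], [[0, 4, 11], -11, 5], [[0, 5.2, 14.5], -15, 5], [[0, 6.5, 18], -19, 5], [[0, 8, 22], -23, 5], [[0, 9.2, 25.5], -27, 5], [[0, 10.5, 29], -31, 5], [[2, 11.7, 31.5], -33, 5], [[5, 11.7, 32], -33, 5], [[6, 11.7, 32], -33, 5], [[6, 11.7, 32], -33, 5]])

```text
time: 5.83
ee_pos: [0.5297, 0.3712, 0.1966]
tcp_rot: [100.0, 89.6, -143.2]
wrist_force: [-0.1, -0.1, 0.7]
opening: 0.05
```

```bash
python3 - <<'E'
from h import *
T,p,o=tool();I,D=bot.camera('wrist');cv2.imwrite('pics/w3.png',I);np.savez('w3.npz',T=T,p=p)
print(p,zyaw(),o['opening'])
for X in ([.531,.3715,.079],[.4785,.345,.068]): print(wproj(X,T,p))
E
```

```text
[0.52973635 0.37116556 0.19656677] 116.78489544018923 0.05002865197072922
(np.float64(256.815068120351), np.float64(200.3430782673623))
(np.float64(256.85500091872115), np.float64(130.0566498413899))
```

View pics/w3.png

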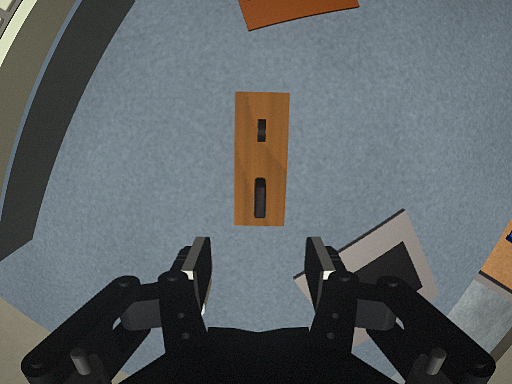

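```bash
python3 - <<'E'
from h import *
z=np.load('w3.npz');T,p=z['T'],z['p'];I=cv2.imread('pics/w3.png')
m=(I.max(2)<75).astype(np.uint8);m[:90]=0;m[225:]=0;m[:,:236]=0;m[:,290:]=0
n,l,s,c=cv2.connectedComponentsWithStats(m)
for i in range(1,n):
  if s[i,4]>40:
    print(s[i],c[i])
    x,y,w,h=s[i,:4]
    for v in range(y,y+h,4):
        r=np.where(l[v]==i)[0]
        a=wonz(r.min()-.5,v,.079,T,p);b=wonz(r.max()+.5,v,.079,T,p);mid=(a+b)/2
        print(v,r.min(),r.max(),I[v,(r.min()+r.max())//2],mid[:2].round(4),round(np.linalg.norm(a-b)*1000,1), (T.T@(mid-p)*1000).round(1))
cv2.imwrite('pics/w3z.png',cv2.resize(I[85:235,225:300],None,fx=4,fy=4))
# block corners
for u,v in [(235,92),(289,93),(285,226),(235,225)]: print(wonz(u,v,.045,T,p).round(4))
E
```

```text
[258 119   8  23 178] [261.38202247 129.81460674]
119 258 265 [25 31 38] [0.4681 0.344 ] 6.5 [118.   66.4   3.7]
123 258 265 [28 29 35] [0.471  0.3455] 6.5 [118.   63.2   3.7]
127 258 265 [37 37 45] [0.4739 0.347 ] 6.5 [118.   59.9   3.7]
131 258 264 [53 56 60] [0.477  0.3481] 5.7 [118.   56.6   3.3]
135 258 265 [30 30 35] [0.4798 0.3499] 6.5 [117.9  53.3   3.7]
139 258 264 [30 32 35] [0.4829 0.351 ] 5.7 [117.9  50.1   3.3]
[254 178  12  40 444] [259.72072072 197.6981982 ]
178 256 264 [14 21 23] [0.5124 0.3651] 7.5 [117.7  17.4   2.6]
182 255 265 [26 28 31] [0.5154 0.3666] 9.2 [117.7  14.    2.6]
186 255 265 [25 26 29] [0.5185 0.3682] 9.3 [117.6  10.5   2.6]
190 255 265 [43 43 51] [0.5216 0.3698] 9.3 [117.6   7.    2.6]
194 255 265 [49 46 46] [0.5248 0.3714] 9.3 [117.6   3.5   2.6]
198 255 265 [50 51 54] [0.5279 0.373 ] 9.4 [117.6  -0.    2.6]
202 254 265 [51 51 52] [0.5313 0.3742] 10.3 [117.5  -3.6   2.2]
206 254 265 [50 52 54] [0.5345 0.3758] 10.3 [117.5  -7.2   2.2]
210 254 265 [53 57 52] [0.5377 0.3775] 10.3 [117.5 -10.8   2.2]
214 254 264 [52 50 55] [0.5412 0.3788] 9.5 [117.5 -14.5   1.7]
[0.457  0.3117 0.045 ]
[0.4354 0.3561 0.045 ]
[0.5517 0.4135 0.045 ]
[0.5733 0.3682 0.045 ]
```

View pics/w3z.png

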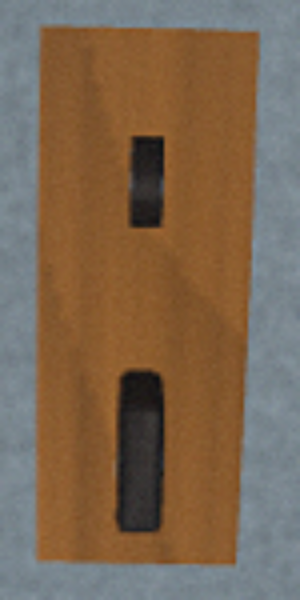

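>>> play_rows(rows=[[[3, -0.2, 0.2], 0, 4], [[6, -0.2, 0.2], 0, 4], [[9, -0.2, 0.2], 0, 4], [[11, -0.2, 0.2], 0, 4], [[12, -0.2, 0.2], 0, 4], [[12.5, -0.2, 0.2], 0, 4], [[12.7, -0.2, 0.2], 0, 4], [[12.7, -0.2, 0.2], 0, 4]])

```text
time: 6.55
ee_pos: [0.5329, 0.3747, 0.0756]
tcp_rot: [-83.7, 89.9, 33.1]
wrist_force: [0.0, 0.4, -0.0]
opening: 0.04
```

```bash
python3 - <<'E'
from h import *
T,p,o=tool();I,D=bot.camera('wrist');cv2.imwrite('pics/w4.png',I[100:350,130:390].repeat(2,0).repeat(2,1))
print(p,zyaw(),o['opening'],o['wrist_force'])
E
```

```text
[0.53290132 0.37465008 0.07559011] 116.78615726240379 0.04003147686140578 [ 0.01695357  0.36374177 -0.02228623]
```

View pics/w4.png

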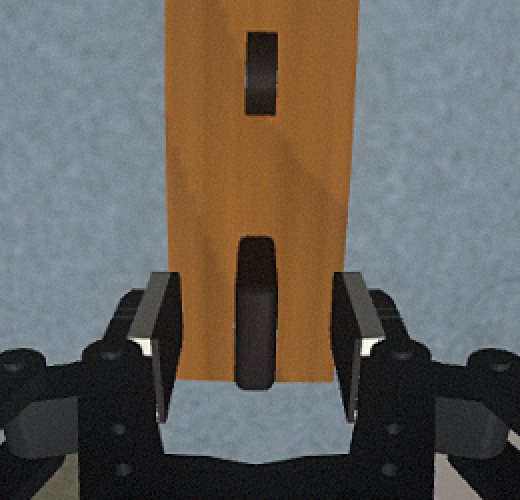

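>>> play_rows(rows=[[[0.2, 0.2, 0], 0, 4], [[0.4, 0.2, 0], 0, 4], [[0.4, 0.2, 0], 0, 4], [[0.4, 0.2, 0], 0, 4]])

```text
time: 6.93
ee_pos: [0.5303, 0.3739, 0.0702]
tcp_rot: [-87.9, 90.0, 28.9]
wrist_force: [-0.2, 0.1, 0.1]
opening: 0.0402
```

>>> play_rows(rows=[[[0.1, 0, 0], 0, 3], [[0.1, 0, 0], 0, 2], [[0.1, 0, 0], 0, 1], [[0.1, 0, 0], 0, 0], [[0.1, 0, 0], 0, 0], [[0.1, 0, 0], 0, 0], [[0.1, 0, 0], 0, 0]], squeeze=80)

```text
time: 7.52
ee_pos: [0.5304, 0.3738, 0.0691]
tcp_rot: [-108.4, 90.0, 8.4]
wrist_force: [-0.1, -0.6, 1.4]
opening: 0.0084
```

>>> play_rows(rows=[[[-0.5, 0, 0], 0, 0], [[-1.2, 0, 0], 0, 0], [[-2.5, 0, 0], 0, 0], [[-4, 0, 0], 0, 0], [[-7, 0, 0], 0, 0], [[-10, 0, 0], 0, 0], [[-13, 0, 0], 0, 0], [[-16, 0, 0], 0, 0], [[-18, 0, 0], 0, 0], [[-18, 0, 0], 0, 0]])

```text
time: 8.35
ee_pos: [0.531, 0.3743, 0.2558]
tcp_rot: [-80.6, 89.5, 36.2]
wrist_force: [0.1, -0.3, 0.6]
opening: 0.0088
```

```bash
python3 - <<'E'
from h import *
T,p,o=tool();I,D=bot.camera('wrist');cv2.imwrite('pics/w5.png',I[100:350,130:390].repeat(2,0).repeat(2,1));cv2.imwrite('pics/w5f.png',I);np.savez('w5.npz',T=T,p=p)
print(p,zyaw(),o['opening'],o['wrist_force'],o['torque'])
print(wproj(p+[0,0,-.0495],T,p))
E
```

```text
[0.53096904 0.37434021 0.25583899] 116.81908105475466 0.008750781841012098 [ 0.12518191 -0.25251516  0.61900552] [-0.01480961 -0.00621124 -0.00758928]
(np.float64(256.65702718222883), np.float64(228.822979589969))
```

View pics/w5.png

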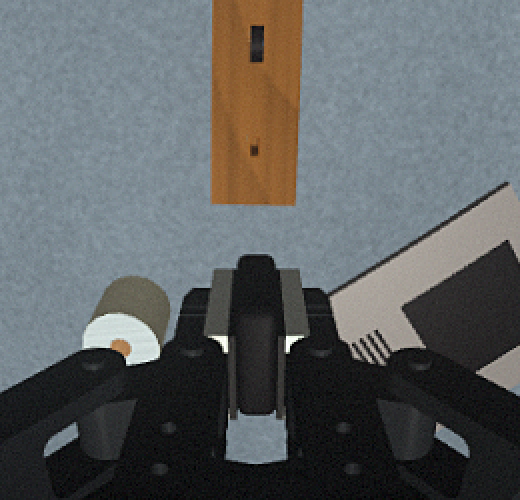

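```bash
python3 - <<'E'
from h import *
z=np.load('w5.npz');T,p=z['T'],z['p']
for u,v in [(257,306.5),(257,257.5),(247,265),(267.5,265)]: print((T.T@(wonz(u,v,p[2]+.010,T,p)-p)*1000).round(1))
for u,v in [(257,227.5)]: print((T.T@(wonz(u,v,p[2]-.024,T,p)-p)*1000).round(1))
print(delta([.5962,-.148,.26]))
E
```

```text
[ -9.9 -15.1   0.2]
[-10.1  12.1   0.3]
[-10.1   8.3  -4.1]
[-10.1   8.3   4.9]
[23.9 12.   0.2]
[ -0.84  17.72 -49.56]
```

```bash
python3 - <<'E'
from h import *
print(delta([.603,-.078,.26]))
E
```

```text
[ -0.82  13.96 -43.62]
```

>>> play_rows(rows=[[[-0.8, 1, -3], 2, 0], [[-0.8, 2.1, -6.5], 5, 0], [[-0.8, 3.2, -10], 8, 0], [[-0.8, 4.4, -13.7], 11, 0], [[-0.8, 5.6, -17.5], 14, 0], [[-0.8, 6.8, -21.2], 17, 0], [[-0.8, 8, -25], 20, 0], [[-0.8, 9.2, -28.7], 23, 0], [[-0.8, 10.4, -32.5], 26, 0], [[-0.8, 11.6, -36.2], 29, 0], [[-0.8, 12.8, -40], 31, 0], [[-0.8, 14, -43], 33, 0]])

```text
time: 9.4
ee_pos: [0.599, -0.0758, 0.2561]
tcp_rot: [97.9, 89.9, -178.4]
wrist_force: [0.2, -1.2, -0.7]
opening: 0.0084
```

>>> play_rows(rows=[[[0, 0, 0], 0, 0], [[0, 0, 0], 0, 0], [[0, 0, 0], 0, 0]])

```text
time: 9.65
ee_pos: [0.599, -0.073, 0.2564]
tcp_rot: [71.9, 89.9, 155.7]
wrist_force: [-0.2, -0.1, -0.6]
opening: 0.0087
```

```bash
python3 - <<'E'
from h import *
T,p,o=tool();I,D=bot.camera('wrist');cv2.imwrite('pics/w6.png',I);np.savez('w6.npz',T=T,p=p)
print(p,zyaw(),o['opening'],o['wrist_force'],o['q'].round(1))
print(wproj([.5962,-.148,.169],T,p))
E
```

```text
[ 0.59899159 -0.07296679  0.25644178] 83.8612982576099 0.0086510496338201 [-0.20957005 -0.05153031 -0.60016559] [-7.  12.8 19.6 96.9  0.  -0.8]
(np.float64(162.69690958801976), np.float64(215.97273514109006))
```

View pics/w6.png

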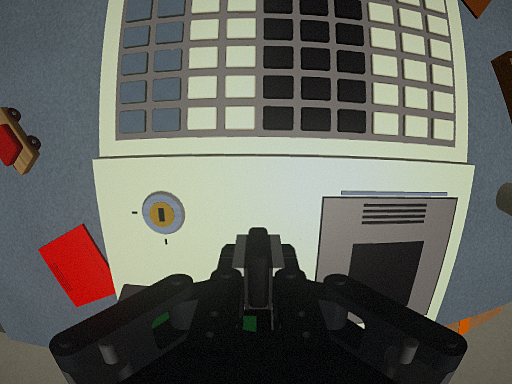

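```bash
python3 - <<'E'
from h import *
z=np.load('w6.npz');T,p=z['T'],z['p'];I=cv2.imread('pics/w6.png')
cv2.imwrite('pics/w6z.png',cv2.resize(I[180:255,125:285],None,fx=5,fy=5,interpolation=cv2.INTER_CUBIC))
H=I[:,:,2].astype(int)-I[:,:,0]
m=(H>60).astype(np.uint8);m[:185]=0;m[240:]=0;m[:,:140]=0;m[:,190:]=0
k=cv2.findContours(m,0,2)[0];k=max(k,key=cv2.contourArea);e=cv2.fitEllipse(cv2.convexHull(k));print('brass',e,wonz(*e[0],.169,T,p),np.linalg.norm(wonz(e[0][0]+e[1][0]/2,e[0][1],.169,T,p)-wonz(e[0][0]-e[1][0]/2,e[0][1],.169,T,p)))
d=((I.max(2)<60).astype(np.uint8));r=np.zeros_like(d);r[200:227,150:176]=1;d*=r
ys,xs=np.nonzero(d);print('slot',xs.mean(),ys.mean(),xs.min(),xs.max(),ys.min(),ys.max(),wonz(xs.mean(),ys.mean(),.169,T,p))
W=np.array([wonz(a,b,.169,T,p)[:2] for a,b in zip(xs,ys)]);w,V=np.linalg.eigh(np.cov(W.T));print('slotdir',np.degrees(np.arctan2(V[1,1],V[0,1])))
# till step edge (front edge of rear half, z .165?) 
for y in (0,): 
  a,b=wonz(98,159,.165,T,p),wonz(470,164.5,.165,T,p);print('edge',a,b,np.degrees(np.arctan2(-(b-a)[0],(b-a)[1])))
E
```

```text
brass ((161.2760009765625, 214.08180236816406), (22.955533981323242, 25.780485153198242), 135.66404724121094) [ 0.59452744 -0.14885152  0.169     ] 0.01941870735964264
slot 161.01694915254237 214.15254237288136 159 164 208 220 [ 0.59456494 -0.14908247  0.169     ]
slotdir 173.5884457036386
edge [ 0.54402569 -0.19738874  0.165     ] [0.58062957 0.11884535 0.165     ] -6.602564286925799
```

View pics/w6z.png

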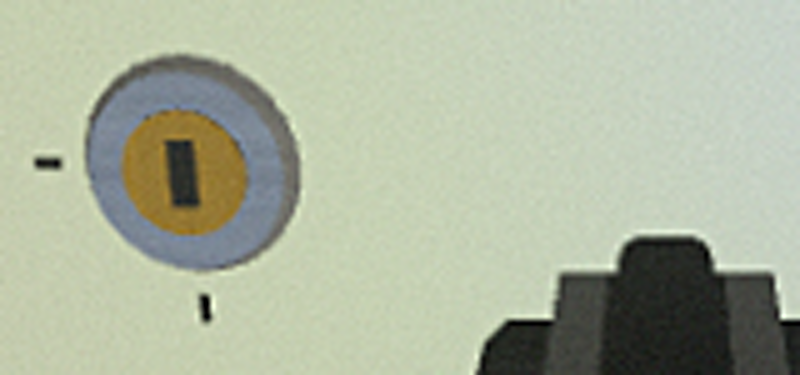

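```bash
python3 - <<'E'
from h import *
print(delta([.5943,-.1494,.24]),zyaw())
E
```

```text
[ 1.66 -0.35 -7.71] 83.8612982576099
```

>>> play_rows(rows=[[[0, -0.1, -3], 0, 0], [[0, -0.2, -5.5], 0, 0], [[0, -0.3, -7.5], 0, 0], [[0.5, -0.3, -7.7], 0, 0], [[1, -0.3, -7.7], 0, 0], [[1.5, -0.3, -7.7], 0, 0], [[1.5, -0.3, -7.7], 0, 0], [[1.5, -0.3, -7.7], 0, 0]])

```text
time: 10.37
ee_pos: [0.5939, -0.1487, 0.2415]
tcp_rot: [73.4, 89.9, 157.3]
wrist_force: [-0.1, 0.2, -1.0]
opening: 0.0088
```

```bash
python3 - <<'E'
from h import *
T,p,o=tool();print(p,delta([.5943,-.1494,.222]),zyaw(),o['q'].round(1),o['wrist_force'])
I,D=bot.camera('wrist');cv2.imwrite('pics/w7.png',I[100:350,130:390].repeat(2,0).repeat(2,1));np.savez('w7.npz',T=T,p=p)
I,D=bot.camera('scene');cv2.imwrite('pics/s7.png',cv2.resize(I[130:230,130:240],None,fx=5,fy=5,interpolation=cv2.INTER_CUBIC))
E
```

```text
[ 0.59391048 -0.14869026  0.24153164] [ 1.95 -0.05 -0.07] 83.90658484866778 [-14.1  13.7  19.   95.4   0.   -8. ] [-0.0676      0.16858434 -0.95451516]
```

View pics/w7.png

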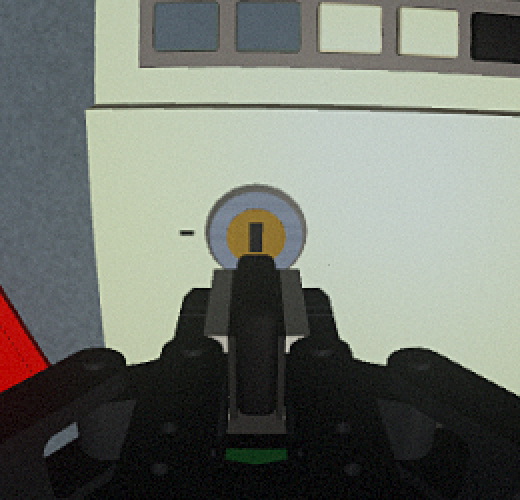

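View pics/s7.png

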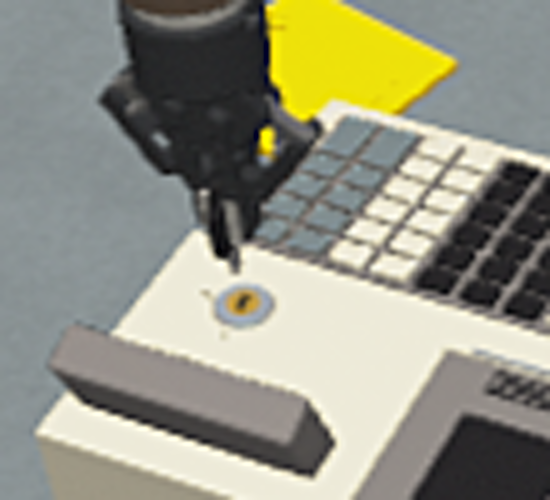

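```bash
python3 - <<'E'
from h import *
z=np.load('w7.npz');T,p=z['T'],z['p']
for n,u,v in [('slot near end',128+130-.2,100+111),('brass near end',258,100+104),('collar near top edge',258.5,100+95),('brassL',130+113,217),('brassR',130+143,217),('slotL',130+125,215),('slotR',130+131,215)]:
  X=wonz(u,v,.169,T,p);print(n,X.round(4),(T.T@(X-p)*1000).round(1))
E
```

```text
slot near end [ 0.5895 -0.1483  0.169 ] [72.5  4.4 -0.1]
brass near end [ 0.5843 -0.1476  0.169 ] [72.5  9.6  0.1]
collar near top edge [ 0.5779 -0.1465  0.169 ] [72.5 16.1  0.4]
brassL [ 0.5928 -0.1592  0.169 ] [ 72.5  -0.1 -10.5]
brassR [ 0.5951 -0.1381  0.169 ] [72.5 -0.1 10.7]
slotL [ 0.5922 -0.1506  0.169 ] [72.5  1.4 -2.1]
slotR [ 0.5927 -0.1463  0.169 ] [72.5  1.4  2.2]
```

>>> play_rows(rows=[[[0.8, 0, 0], 0, 0], [[1.5, -0.1, 0], 0, 0], [[2, -0.1, 0], 0, 0], [[2.3, -0.1, 0], 0, 0], [[2.5, -0.1, 0], 0, 0], [[2.5, -0.1, 0], 0, 0]])

```text
time: 10.97
ee_pos: [0.5948, -0.1499, 0.2163]
tcp_rot: [55.9, 89.9, 139.7]
wrist_force: [0.2, 0.9, -1.5]
opening: 0.0089
```

>>> play_rows(rows=[[[0.1, 0, 0], 0, 0], [[0.2, 0, 0], 0, 0], [[0.3, 0, 0], 0, 0], [[0.3, 0, 0], 0, 0]])

```text
time: 11.3
ee_pos: [0.5951, -0.1499, 0.2142]
tcp_rot: [-55.0, 90.0, 28.8]
wrist_force: [0.2, 2.5, 1.0]
opening: 0.0087
```

>>> play_rows(rows=[[[0.1, 0, 0], 0, 0], [[0.2, 0, 0], 0, 0], [[0.2, 0, 0], 0, 0]])

```text
time: 11.55
ee_pos: [0.5951, -0.15, 0.2132]
tcp_rot: [-86.4, 89.9, -2.6]
wrist_force: [-0.8, 3.4, 6.9]
opening: 0.0085
```

>>> play_rows(rows=[[[0, 0, 0.1], 0, 0], [[0, 0, 0.1], 0, 0], [[0, 0, 0.1], 0, 0]])

```text
time: 11.8
ee_pos: [0.5951, -0.1497, 0.2132]
tcp_rot: [-128.8, 89.9, -45.0]
wrist_force: [-1.7, -0.6, 7.5]
opening: 0.0088
```

>>> play_rows(rows=[[[0.1, 0, 0], 0, 0], [[0.2, 0, 0], 0, 0], [[0.2, 0, 0], 0, 0]])

```text
time: 12.05
ee_pos: [0.5946, -0.1492, 0.2103]
tcp_rot: [129.2, 90.0, -147.0]
wrist_force: [-3.2, 1.5, -1.8]
opening: 0.0087
```

>>> play_rows(rows=[[[0.1, 0.1, 0], 0, 0], [[0.2, 0.1, 0], 0, 0], [[0.2, 0.1, 0], 0, 0]])

```text
time: 12.3
ee_pos: [0.594, -0.1492, 0.2075]
tcp_rot: [123.3, 90.0, -152.9]
wrist_force: [-0.6, 0.5, 1.1]
opening: 0.0088
```

>>> play_rows(rows=[[[0.1, 0, 0], 0, 0], [[0.2, 0, 0], 0, 0], [[0.2, 0, 0], 0, 0]])

```text
time: 12.55
ee_pos: [0.594, -0.1492, 0.2067]
tcp_rot: [-125.9, 90.0, -42.1]
wrist_force: [-3.1, 1.5, 6.6]
opening: 0.0088
```

>>> play_rows(rows=[[[0.1, 0.1, 0], 0, 0], [[0.1, 0.2, 0], 0, 0], [[0.1, 0, 0], 0, 0], [[0.1, -0.1, 0], 0, 0], [[0.2, 0, 0], 0, 0], [[0.2, 0.2, 0], 0, 0], [[0.2, 0.1, 0], 0, 0], [[0.2, -0.1, 0], 0, 0], [[0.2, 0, 0], 0, 0], [[0.2, 0.1, 0], 0, 0]])

```text
time: 13.38
ee_pos: [0.593, -0.1489, 0.2034]
tcp_rot: [83.7, 89.9, 167.5]
wrist_force: [1.9, 0.2, -1.6]
opening: 0.0083
```

>>> play_rows(rows=[[[0.1, -0.1, 0], 0, 0], [[0.2, -0.1, 0], 0, 0], [[0.3, -0.1, 0], 0, 0], [[0.3, -0.1, 0], 0, 0]])

```text
time: 13.72
ee_pos: [0.5936, -0.149, 0.2005]
tcp_rot: [87.9, 89.9, 171.7]
wrist_force: [-4.2, 1.2, -1.1]
opening: 0.0087
```

>>> play_rows(rows=[[[0.1, 0, 0], 0, 0], [[0.2, 0, 0], 0, 0], [[0.3, 0, 0], 0, 0], [[0.3, 0, 0], 0, 0]])

```text
time: 14.05
ee_pos: [0.594, -0.1491, 0.1985]
tcp_rot: [-128.2, 90.0, -44.4]
wrist_force: [-4.9, -0.6, 4.0]
opening: 0.0086
```

Probably at the second pin (16 mm); wiggling again.

>>> play_rows(rows=[[[0.1, 0.1, 0], 0, 0], [[0.1, 0.2, 0], 0, 0], [[0.1, 0.1, 0], 0, 0], [[0.1, -0.1, 0], 0, 0], [[0.2, 0, 0], 0, 0], [[0.2, 0.2, 0], 0, 0], [[0.2, 0.1, 0], 0, 0], [[0.2, -0.1, 0], 0, 0], [[0.2, 0, 0], 0, 0], [[0.2, 0.1, 0], 0, 0]])

```text
time: 14.88
ee_pos: [0.5935, -0.1489, 0.1955]
tcp_rot: [-17.0, 90.0, 66.8]
wrist_force: [4.5, -1.5, -2.2]
opening: 0.0089
```

>>> play_rows(rows=[[[0.1, 0, 0], 0, 0], [[0.2, 0, 0], 0, 0], [[0.3, 0, 0], 0, 0], [[0.3, 0, 0], 0, 0]])

```text
time: 15.22
ee_pos: [0.5935, -0.1489, 0.1931]
tcp_rot: [-91.5, 89.9, -7.7]
wrist_force: [4.0, -0.9, 0.9]
opening: 0.0088
```

>>> play_rows(rows=[[[0.1, -0.05, 0], 0, 0], [[0.2, -0.05, 0], 0, 0], [[0.2, -0.05, 0], 0, 0]])

```text
time: 15.47
ee_pos: [0.5936, -0.149, 0.1929]
tcp_rot: [-97.6, 89.9, -13.7]
wrist_force: [-1.3, 0.2, 11.6]
opening: 0.0088
```

>>> play_rows(rows=[[[0.1, 0, 0], 0, 0], [[0.2, 0, 0], 0, 0], [[0.2, 0, 0], 0, 0]])

```text
time: 15.72
ee_pos: [0.5936, -0.149, 0.1928]
tcp_rot: [-98.4, 89.8, -14.6]
wrist_force: [-5.4, 0.6, 24.0]
opening: 0.0091
```

>>> play_rows(rows=[[[-0.1, 0.1, 0], 0, 0], [[-0.2, 0.1, 0], 0, 0], [[-0.25, 0.05, 0], 0, 0], [[-0.25, 0.05, 0], 0, 0]])

```text
time: 16.05
ee_pos: [0.5935, -0.149, 0.193]
tcp_rot: [-94.6, 89.9, -10.8]
wrist_force: [1.3, -0.3, 9.4]
opening: 0.0088
```

```bash
python3 - <<'E'
from h import *
T,p,o=tool();print(p,zyaw(),o['wrist_force'],o['torque'])
I,D=bot.camera('wrist');cv2.imwrite('pics/w8.png',I[130:330,160:360].repeat(3,0).repeat(3,1));np.savez('w8.npz',T=T,p=p)
I,D=bot.camera('scene');cv2.imwrite('pics/s8.png',cv2.resize(I[130:230,130:240],None,fx=5,fy=5,interpolation=cv2.INTER_CUBIC))
E
```

```text
[ 0.59351802 -0.14896038  0.19295381] 83.81400703937986 [ 1.26781065 -0.3008085   9.35350456] [ 0.02061439 -0.49490636 -0.00183152]
```

View pics/w8.png

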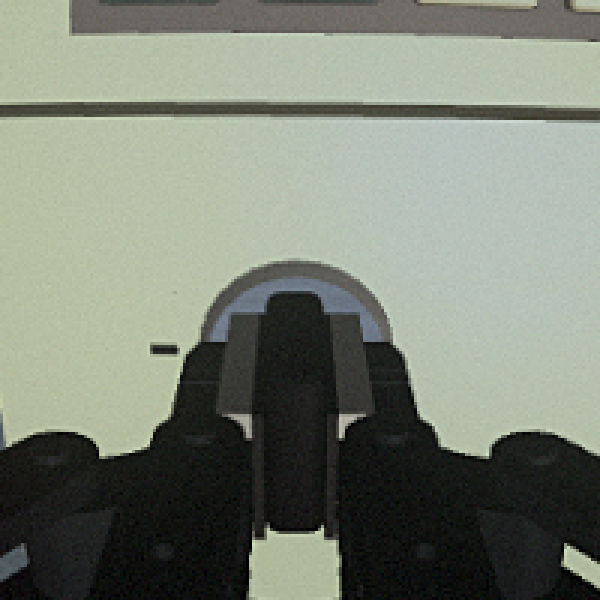

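View pics/s8.png

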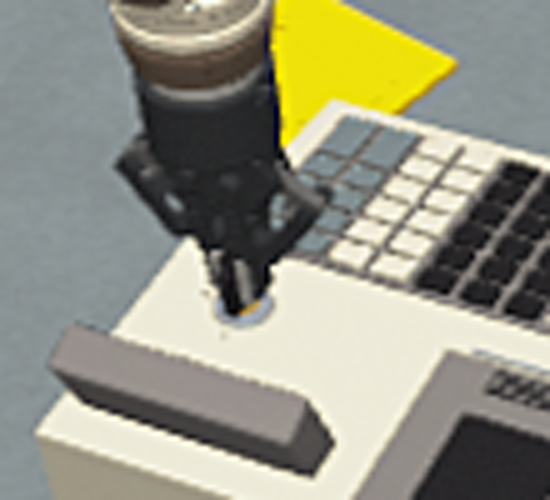

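>>> play_rows(rows=[[[0, 0, 0], 4, 0], [[0, 0, 0], 8, 0], [[0, 0, 0], 13, 0], [[0, 0, 0], 18, 0], [[0, 0, 0], 23, 0], [[0, 0, 0], 28, 0], [[0, 0, 0], 33, 0], [[0, 0, 0], 38, 0], [[0, 0, 0], 42, 0], [[0, 0, 0], 45, 0], [[0, 0, 0], 45, 0]], squeeze=100)

```text
time: 17.07
ee_pos: [0.5942, -0.1476, 0.193]
tcp_rot: [-9.1, 89.8, 29.6]
wrist_force: [6.0, 5.4, 9.7]
opening: 0.0085
```

```bash
python3 - <<'E'
from h import *
T,p,o=tool();print(p,zyaw(),o['wrist_force'],o['torque'],T.T@o['wrist_force'],T.T@o['torque'])
E
```

```text
[ 0.59415065 -0.14761403  0.1930001 ] 38.691434308063876 [5.99470871 5.41788881 9.66647113] [ 1.47768824 -1.19689458  0.06592616] [-9.63300876  0.47488794  8.10619143] [-0.06298774 -1.85798872  0.40543295]
```

>>> play_rows(rows=[[[0, 0, 0.1], 0, 0], [[0, 0, 0.1], 5, 0], [[0, 0, 0.1], 10, 0], [[0, 0, 0.1], 15, 0], [[0, 0, 0.1], 20, 0], [[0, 0, 0.1], 25, 0], [[0, 0, 0.1], 25, 0]])

```text
time: 17.65
ee_pos: [0.5952, -0.1471, 0.193]
tcp_rot: [9.7, 89.7, 23.3]
wrist_force: [7.8, 5.8, 7.8]
opening: 0.0082
```

```bash
python3 - <<'E'
from h import *
T,p,o=tool();print(p,zyaw(),T.T@o['wrist_force'],T.T@o['torque'])
E
```

```text
[ 0.59524302 -0.14708778  0.1930126 ] 13.573694528961655 [-7.78100942  3.80756152  8.9555941 ] [-0.09147334 -1.81380218  0.90039803]
```

>>> play_rows(rows=[[[0, 0.05, 0.1], 0, 0], [[0, 0.05, 0.1], 5, 0], [[0, 0.05, 0.1], 10, 0], [[0, 0.05, 0.1], 15, 0], [[0, 0.05, 0.1], 20, 0], [[0, 0.05, 0.1], 25, 0], [[0, 0.05, 0.1], 25, 0]])

```text
time: 18.23
ee_pos: [0.5963, -0.147, 0.1931]
tcp_rot: [18.7, 89.7, 7.2]
wrist_force: [7.8, 3.2, 7.0]
opening: 0.0082
```

```bash
python3 - <<'E'
from h import *
T,p,o=tool();print(p,zyaw(),T.T@o['wrist_force'],T.T@o['torque'],o['q'].round(1),o['joint_efforts'])
E
```

```text
[ 0.59626668 -0.14698022  0.19305087] -11.449340934423068 [-6.99276822  4.72228959  7.07538933] [-0.10486532 -1.64197327  0.94878571] [-13.9  12.8  12.6  89.5   0.1  87.6] [ -3.10870238 -56.5083611   40.17925858   3.07803087  -1.37756377
   1.6075889 ]
```

>>> play_rows(rows=[[[0, 0.05, 0.1], 2, 0], [[0, 0.05, 0.1], 4, 0], [[0, 0.05, 0.1], 4, 0], [[0, 0.05, 0.1], 4, 0]])

```text
time: 18.57
ee_pos: [0.5966, -0.147, 0.193]
tcp_rot: [16.7, 89.8, 1.5]
wrist_force: [3.8, 1.5, 9.5]
opening: 0.0083
```

```bash
python3 - <<'E'
from h import *
T,p,o=tool();print(p,zyaw(),T.T@o['wrist_force'],T.T@o['torque'])
E
```

```text
[ 0.59655942 -0.14696809  0.19301796] -15.172186755601892 [-9.44944437  2.47294558  3.33389718] [-0.0878952  -0.77557102  0.48504514]
```

>>> play_rows(rows=[[[0, 0, 0], 2, 0], [[0, 0, 0], 4, 0], [[0, 0, 0], 4, 0], [[0, 0, 0], 4, 0]])

```text
time: 18.9
ee_pos: [0.5967, -0.147, 0.193]
tcp_rot: [20.2, 89.8, 1.1]
wrist_force: [4.6, 1.5, 7.8]
opening: 0.0085
```

```bash
python3 - <<'E'
from h import *
T,p,o=tool();print(p,zyaw(),T.T@o['wrist_force'],T.T@o['torque'])
I,D=bot.camera('wrist');cv2.imwrite('pics/w9.png',I[130:330,160:360].repeat(3,0).repeat(3,1))
E
```

```text
[ 0.59670787 -0.14695174  0.1930347 ] -19.159758741339047 [-7.80648415  2.89434858  3.9049408 ] [-0.13282377 -0.856943    0.69467311]
```

View pics/w9.png

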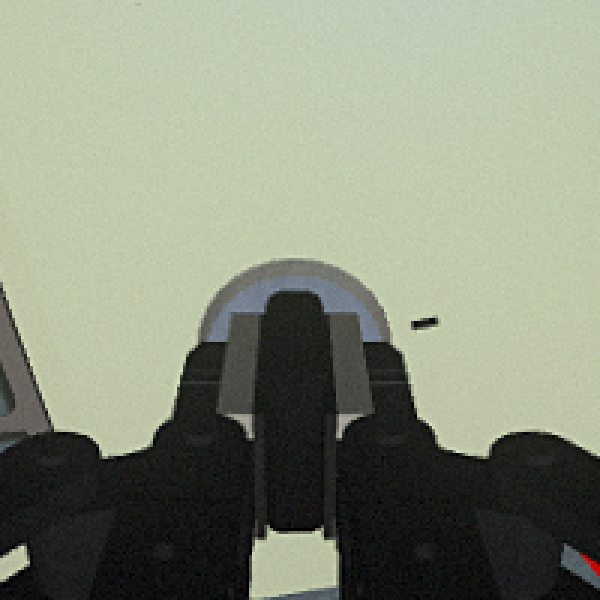

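>>> play_rows(rows=[[[0, 0, 0.05], 2, 0], [[0, 0, 0.05], 4, 0], [[0, 0, 0.05], 4, 0], [[0, 0, 0.05], 4, 0]])

```text
time: 19.28
ee_pos: [0.5969, -0.147, 0.193]
tcp_rot: [28.6, 89.8, 5.5]
wrist_force: [2.7, 1.9, 9.8]
opening: 0.0081
```

```bash
python3 - <<'E'
from h import *
T,p,o=tool();print(p,zyaw(),T.T@o['wrist_force'],T.T@o['torque'],o['q'].round(1))
E
```

```text
[ 0.59693021 -0.14699947  0.19300977] -23.147691412910426 [-9.79380178  2.79742753  1.80229522] [-0.33514965 -0.53063452  0.69254081] [-13.9  13.   12.8  89.7   0.1  99.3]
```

>>> play_rows(rows=[[[0, 0, 0], 0, 0], [[0, 0, 0], 0, 0], [[0, 0, 0], 0, 0], [[0, 0, 0], 0, 0], [[0, 0, 0], 0, 0], [[0, 0, 0], 0, 0], [[0, 0, 0], 0, 0], [[0, 0, 0], 0, 0]])

```text
time: 19.95
ee_pos: [0.5969, -0.147, 0.193]
tcp_rot: [29.1, 89.8, 6.0]
wrist_force: [3.3, 2.4, 9.3]
opening: 0.0083
```

```bash
python3 - <<'E'
from h import *
T,p,o=tool();print(p,zyaw(),T.T@o['wrist_force'],T.T@o['torque'],o['opening'])
I,D=bot.camera('wrist');cv2.imwrite('pics/w10.png',I)
I,D=bot.camera('scene');cv2.imwrite('pics/s10.png',cv2.resize(I[130:290,130:390],None,fx=3,fy=3,interpolation=cv2.INTER_CUBIC))
P=cloud('scene',D)
for q in [(0.606,.09),(.73,.08),(.602,-.015),(.62,.04),(.61,-.06)]:
  u,v=map(round,proj('scene',[*q,.165]));print(P[v-1:v+2,u-1:u+2].mean((0,1)).round(4))
E
```

```text
[ 0.5969155  -0.1469981   0.19299324] -23.1338533961985 [-9.32694036  3.50619817  2.14900273] [-0.27285831 -0.50247441  0.69633888] 0.008323719227884168
[0.6072 0.0896 0.1666]
[0.7304 0.0799 0.166 ]
[ 0.6036 -0.013   0.1664]
[0.6206 0.0404 0.1663]
[ 0.6124 -0.0586  0.1667]
```

View pics/w10.png

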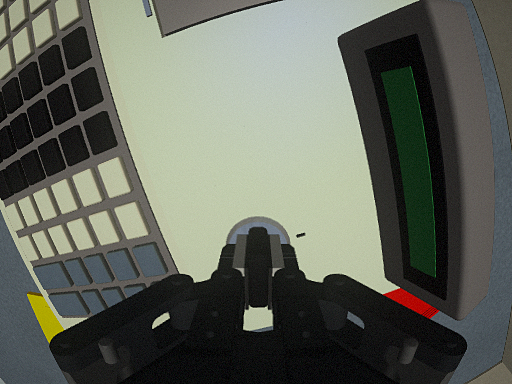

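View pics/s10.png

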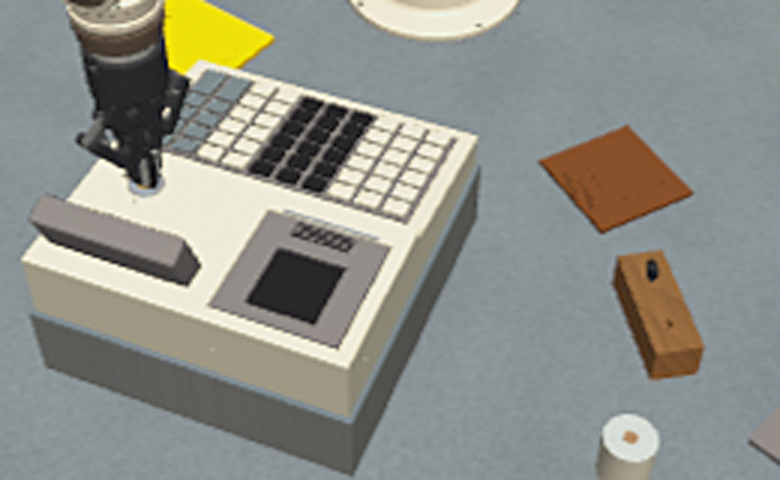

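>>> play_rows(rows=[[[0, 0, 0], 0, 0], [[0, 0, 0], 0, 0], [[0, 0, 0], 0, 0], [[0, 0, 0], 0, 0], [[0, 0, 0], 0, 0], [[0, 0, 0], 0, 0], [[0, 0, 0], 0, 0], [[0, 0, 0], 0, 0], [[0, 0, 0], 0, 0], [[0, 0, 0], 0, 0]])

```text
time: 20.88
ee_pos: [0.5969, -0.147, 0.193]
tcp_rot: [28.7, 89.8, 5.5]
wrist_force: [3.4, 2.0, 9.0]
opening: 0.0085
```

```bash
python3 - <<'E'
from h import *
T,p,o=tool();print(p,zyaw(),T.T@o['wrist_force'],T.T@o['torque'],o['opening'])
if -(T.T@o['torque'])[0]>.2: bot.job_done();print('done')
E
```

```text
[ 0.59693798 -0.14700845  0.19302224] -23.13362138851839 [-9.03429591  3.1588305   2.33670179] [-0.33944052 -0.47243006  0.61693839] 0.008467171563111948
the job is handed in; nothing more can be done
done
```

I did the whole job in the order asked and handed it in at about 21 s, with the arm still holding the key at the stop.

- **Cover:** I pressed it to a hard stop at about 16 N, slightly over the suggested 12 to 15 N. The depth image then put the cover and the till's top at the same height, within about 1 mm.
- **Key:** I took the big square-headed key from the block and worked it past both sticky pins with small wiggles. It went fully home: the hand stopped dead at 193 mm, where the shoulder should meet the lock, under 24 N.
- **Turn:** The hand turned about 107° clockwise, and the resisting torque rose to about 0.3 N m. The spring gives only 0.1 N m, so the plug is against its stop. Over the last second or so the angle stayed the same. The torque read 0.34, 0.27 and 0.34 N m, which I took as noise.

**Check limits:** The plug's angle could not be seen directly because the key head covers it, so reaching the stop rests on the torque and the hand angle. The hand turned about 17° past a quarter turn, slightly more than the stated play of up to 14°. I put the extra down to give in the grip. The gripper read about 8.5 mm on the 10 mm head the whole time, but the pictures showed the key held upright.

I did not touch the small key, the paper roll or the toy car.

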